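# Close up the loading ledge and hold the drying-box lid just under its balance point

## Robot

A 6-joint arm with a two-finger parallel gripper is mounted at the origin on the work surface. World frame = base frame: x ahead of the robot, y to its left, z up, the work surface at z = 0. Lengths are in m, angles in rad, forces in N, time in s.
With the tool pointing down it reaches from about 0.25 to 0.8 m from the base axis. Payload 3.9 kg.
Tool frame: the origin (TCP) lies on the centre line of the jaws, within the pads' length; the fingertips stand 25 mm ahead of it and the grasp point (between the pads) lies 6 mm ahead of it; z points along the fingers, y is the direction in which the jaws open and shut (so a half turn about z gives the same grasp; the last joint's range is limited). The gripper opens to 85 mm and grips with 20 to 120 N. Pads are 22 mm wide; open, the fingers measure 114 mm over their backs; the gripper's body (76 mm by 85 mm) begins 54 mm behind the grasp point. The pads swing forward as they close: fully open they stand 13 mm farther back than shut.
Start: joints at [-1.248, 0.26, -0.138, 1.173, 0, 1.571], TCP at [0.167, -0.498, 0.256] pointing down, gripper open.
Joint ranges: [-2.78, 2.78], [-0.83, 1.72], [-1.28, 1.37], [-1.9, 2.12], [-1.57, 1.48], [-3.14, 3.14]. Speed limits (rad/s): [2.57, 2.57, 3.14, 3.14, 3.14, 3.14].

## Interface

Orientations are given as a 3x3 rotation matrix whose columns are the frame's x, y, z axes.
In Python, from plant import manip, eyes gives the robot as it stands.
- The arm moves only by the tool carry_out, never from a script. Its argument "plan" is a list of rows, each a list of 2 entries, a list of its own where there are three numbers: the shift along the tool's x, y, z in units of 40 mm (1.0 is 40 mm), then the turn about the tool's z in units of 6 degrees (1.0 is 6 degrees). In form: [[[x, y, z], yaw], ...]. A call has 1 to 12 rows; each row shifts and turns the commanded pose from where the row before left it, along the tool's axes as they then stand; what a row does not reach is not made up. A row lasts 1/12 s, in which the tool goes at most 41.7 mm and 7.16 degrees, less where a joint would pass 70% of its speed; a pose out of reach is approached as far as the arm can. A call is refused whole if a number of a shift passes 1 or a number of a turn 1, either way. A call with a gripper value outside its range is refused whole. "gripper" is the closure, from 0 (fully open) to 1 (shut), set as the call begins (left out, the last holds). The fingers move at their own pace and stop on an object; "squeeze" is the grip in N (left out, the last holds). Time passes only in rows, so rows that do not move let the fingers close. It gives the time, the measured TCP pose, the force and the opening at its end, in the units of the state.
- manip.state(): the state, without advancing time (a new reading comes with each control period).
- eyes.read_camera(name): name is "side" or "top"; returns the picture (384x512x3 uint8, red, green, blue); there is no depth.
- eyes.camera_params(name): a dict with "fx", "fy", "cx", "cy" (pixels), "T" (4x4, takes a point from camera to world coordinates). Camera axes: x right, y up, looking along -z (the intrinsics and any distortion apply to the point x, -y, -z); pixel columns grow to the right and rows downward; lengths in m; the calibration is good to about 2 mm. A picture is of the moment at which its call begins. camera_params takes no time and is no camera call.
- manip.hand_in(): hands the job in, once; it reports no verdict.
The state is a dict: "t": time; "joints": joint angles; "joint_vel": joint speeds; "effort": joint torques, N m; "tool_pos": TCP position; "eef_rot": TCP orientation; "wrist_force": force on the tool from outside, world axes, zero at the start; "torque": the same for the moment, N m; "finger_gap": opening from 0.0 (shut) to 1.0 (fully open).
Only numpy, scipy, OpenCV 4.12 (cv2) and the standard library are available. Lean on these libraries where they do the work, as an engineer would, in place of code of your own. Each camera call takes 0.05 s, during which the arm holds its last target. There are 200 camera calls.

## Task

A colleague is about to roll felt balls into the blue drying box: first push the loose loading ledge flush against the box's right side so that no gap is left, keeping it within the length of that side. Then take the box's sprung lid by its red grip, raise it past its balance point (where it begins to rise by itself), bring it back and hold it still just below that point, a few degrees short of it, where it would fall shut if you let go. Finish while still holding the lid there, and leave everything else on the table where it stands.

Things in the scene. Friction and masses are not known exactly. Their poses are not given: they have to be found in the camera images.
- dryer_box: Blue drying box bolted to the table, 180 (x) x 220 (y) x 75 mm high, with a turquoise lid. Origin: centre of its underside. x points from the grip side to the hinge side (away from the robot), y to its left, z up. Right side: the flat face at y = -110 mm. A white plate on its left side at the hinge has a red line (lid angle at balance) and a green band just below it.
- lid (a joint): Lid angle in rad: 0 shut (level), grows as the grip side rises, stop at 1.25. A spring carries most of the lid's weight: balance point at 0.80 rad (46 degrees). Below it the lid falls shut when let go, above it rises by itself to the stop; almost no hinge friction. At most about 1.5 N is needed at the grip.
- lid_hinge (a point): Point on the lid's hinge axis, half-way along it: 90 mm along the box's x and 75 mm above the table. The hinge axis runs along the box's y.
- lid_grip (a point): Centre of the lid's red grip: a roll 22 mm in diameter, 34 mm long along the box's y, flat ends, on a stem 12 mm wide, 8 mm thick; 40 mm out from the edge of the lid plate (180 x 214 x 8 mm). In the lid's frame 220 mm from the hinge axis and 4 mm above it; 79 mm above the table while shut. Pinched on its flat ends, it can pivot between the fingers as the lid turns.
- ledge_center (a point): Loose aluminium loading ledge, a block 120 (x) x 100 (y) mm right of the box; about 0.6 kg, slides when pushed. Deck 78 mm high; on its outer (-y) edge a yellow ridge 16 mm thick rises to 108 mm; yellow rims 8 mm high, 6 mm thick at both x ends. This point: its centre, 54 mm above the table. Its +y face, 50 mm from here, is to meet the box's right side, axes parallel to the box's.
- ledge_near (a point): Near end (-x) of the ledge's mating face, 39 mm high: 60 mm along -x and 50 mm along +y of its centre.
- ledge_far (a point): Far end (+x) of the ledge's mating face, 39 mm high: 60 mm along +x and 50 mm along +y of its centre.
- basin: Bystander: blue bowl, 210 mm across, 75 mm high. Origin under its centre.
- jug: Bystander: red mug, 90 mm across, 110 mm high. Origin under its centre.
- green_bowl: Bystander: green bowl, 160 mm across, 60 mm high. Origin under its centre.
- soap_bottle: Bystander: white bottle with orange cap, 60 mm across, 170 mm high. Origin under its centre.
- soap_bar: Bystander: orange soap bar 75 x 50 x 28 mm. Origin under its centre.
- brush: Bystander: hand brush lying on the table. Origin under it.
- roller: Bystander: upright wooden cylinder, 44 mm across, 90 mm high. Origin under its centre.

How it is judged:
On the way, in this order (a step that is already met when the one before it is completed fails the run):
1. the ledge stands flush against the box's right side (y of each of ledge_near, ledge_far in the frame of dryer_box above -0.115 m and x of ledge_near in the frame of dryer_box above -0.095 m and x of ledge_far in the frame of dryer_box below 0.095 m and angle between ledge_center's own z axis and vertical below 0.05 rad), for 0.2 s.
2. the lid is raised past its balance point (value of joint lid above 0.82 rad), for 0.1 s.
At the end, for the whole second after the job is handed in: The ledge stands upright with both ends of its mating face less than 5 mm from the box's right side and within 5 mm of that side's length; the lid is held by the gripper's fingers, still, between 0.56 and 0.78 rad (1 to 14 degrees below balance) (all of step 1 and value of joint lid between 0.56 and 0.78 rad and velocity of joint lid between -0.1 and 0.1 rad/s and contact force between the fingers and lid above 0.1 N); the arm keeps its last pose, push and grip.
It fails at once if a bystander is moved by more than 30 mm (distance of any of basin, jug, green_bowl, soap_bottle, soap_bar, brush, roller from where it was at the start of the episode above 0.03 m).
It also fails if it takes over 58 s, if anything falls off the work surface, if the arm or the gripper's body presses on something with over 40 N, if the wrist force passes 120 N, or if a joint passes its speed limit or range.

## Working session

There is one attempt and no reset: what is moved stays moved. The work goes in short steps, Python scripts to look and compute and a tool call to move; the robot and the scene stay as the last step left them, time stands still between calls to the robot, and variables do not carry over. Pictures are saved under pics/ and viewed, about 8 in all and at most 12, crops included, and the job is handed in when it is done.

Besides the shell and the picture viewer there is one more tool, called by a JSON object that holds its "fn" and its "kwargs". carry_out: Moves the arm, as the interface text tells. Its arguments: {"type":"object","properties":{"plan":{"type":"array"},"gripper":{"type":"number"},"squeeze":{"type":"number"}},"required":["plan"]}

```bash
mkdir -p pics
python3 - <<'E'
from plant import manip, eyes
import cv2
for n in("top","side"):
    im=eyes.read_camera(n); cv2.imwrite(f"pics/{n}0.png",im[:,:,::-1]); p=eyes.camera_params(n); print(n,p)
print(manip.state())
E
```

```text
top {'fx': 398.0841912369499, 'fy': 398.0841912369499, 'cx': 258.8498862676229, 'cy': 185.74405992565667, 'T': array([[ 0.0110163 ,  0.99909294, -0.04113308,  0.44069767],
       [-0.99986077,  0.0115217 ,  0.01207023, -0.00551626],
       [ 0.0125332 ,  0.04099439,  0.99908077,  1.48181807],
       [ 0.        ,  0.        ,  0.        ,  1.        ]])}
side {'fx': 440.9788215294673, 'fy': 440.9788215294673, 'cx': 256.1148097764356, 'cy': 189.361801888633, 'T': array([[-0.99344936,  0.07105203, -0.0894985 ,  0.37266178],
       [-0.11329559, -0.71464424,  0.69025192,  0.94362498],
       [-0.01491579,  0.69587011,  0.71801275,  1.07581268],
       [ 0.        ,  0.        ,  0.        ,  1.        ]])}
{'t': 0.1, 'joints': array([-1.24799115e+00,  2.60628690e-01, -1.39244349e-01,  1.17268599e+00,
       -2.53051459e-05,  1.57077399e+00]), 'joint_vel': array([-9.12781558e-04, -9.83082721e-05,  3.14250446e-03,  1.70315773e-03,
        1.19623548e-05,  2.06550777e-03]), 'effort': array([-3.87276395e-04, -4.06508374e+01,  2.54527509e+01,  1.01195642e-02,
       -3.43488284e-05,  1.14142892e-06]), 'tool_pos': array([ 0.16635878, -0.49735097,  0.25554103]), 'eef_rot': array([[ 9.48342170e-01,  3.17248780e-01, -5.83176463e-04],
       [ 3.17249315e-01, -9.48340711e-01,  1.66362892e-03],
       [-2.52657356e-05, -1.76270179e-03, -9.99998446e-01]]), 'wrist_force': array([-1.22908143,  0.32512017, -0.07469197]), 'torque': array([ 0.03622166,  0.03075069, -0.02901274]), 'finger_gap': 0.9996511454917569}
```

View pics/top0.png

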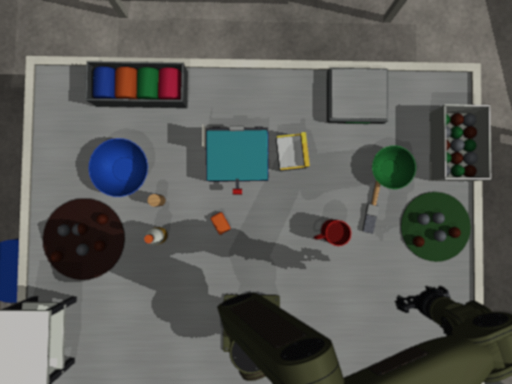

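View pics/side0.png

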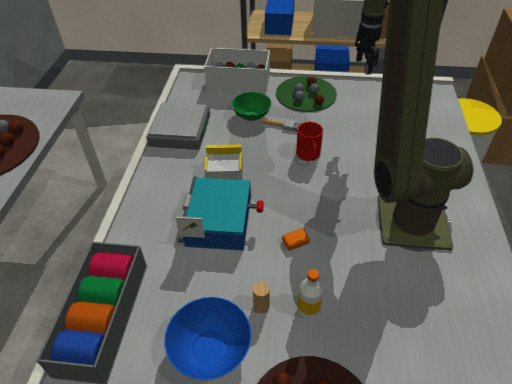

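Top: turquoise lid at cols 206-268, rows 127-182; grip near (237,191); ledge at cols 277-311, rows 133-171, slightly rotated with its yellow ridge on the right. Side view agrees: the mug, soap bar and bowls stand clear of the box.

```bash
cat > h.py <<'E'
from plant import manip, eyes
import cv2, numpy as np
def ray(n,uv):
    p=eyes.camera_params(n);T=p["T"]
    d=T[:3,:3]@np.array([(uv[0]-p["cx"])/p["fx"],-(uv[1]-p["cy"])/p["fy"],-1]); return T[:3,3],d
def cast(n,uv,z):
    o,d=ray(n,uv); return o+d*(z-o[2])/d[2]
def proj(n,X):
    p=eyes.camera_params(n);T=p["T"]; c=T[:3,:3].T@(np.asarray(X)-T[:3,3])
    return np.array([p["cx"]+p["fx"]*c[0]/-c[2],p["cy"]+p["fy"]*c[1]/c[2]])
def mask(hsv,lo,hi,box):
    m=cv2.inRange(hsv,np.array(lo),np.array(hi)); k=np.zeros_like(m); a,b,c,d=box; k[b:d,a:c]=m[b:d,a:c]; return k
def big(m): return max(cv2.findContours(m,cv2.RETR_EXTERNAL,cv2.CHAIN_APPROX_NONE)[0],key=cv2.contourArea)
E
python3 - <<'E'
from h import *
np.set_printoptions(precision=4,suppress=True)
im=cv2.imread("pics/top0.png"); h=cv2.cvtColor(im,cv2.COLOR_BGR2HSV)
lid=big(mask(h,(85,120,60),(100,255,255),(190,110,280,190)))
def quad(c,z):
    P=np.array([cast("top",u,z)[:2] for u in c.reshape(-1,2)]); r=cv2.minAreaRect((P*1000).astype(np.float32)); return r,cv2.boxPoints(r)
print("lid",*quad(lid,.083))
g=mask(h,(0,120,60),(8,255,255),(225,180,250,205))|mask(h,(172,120,60),(180,255,255),(225,180,250,205))
v,u=np.nonzero(g); print("grip",u.mean(),v.mean(),cast("top",(u.mean(),v.mean()),.085),u.min(),u.max(),v.min(),v.max())
y=mask(h,(22,120,60),(36,255,255),(270,120,320,180))
v,u=np.nonzero(y); print("yellow",u.min(),u.max(),v.min(),v.max(),len(u))
w=mask(h,(0,0,150),(180,70,255),(272,125,312,178))
print("deck",*quad(big(w),.078)); 
print("yel all",*quad(cv2.convexHull(np.c_[u,v].astype(np.int32)),.095))
a=cv2.resize(im[110:205,190:330],None,fx=5,fy=5,interpolation=cv2.INTER_CUBIC)
b=cv2.resize(cv2.imread("pics/side0.png")[135:255,170:275],None,fx=5,fy=5,interpolation=cv2.INTER_CUBIC)
cv2.imwrite("pics/a1.png",a); cv2.imwrite("pics/b1.png",b)
E
```

```text
lid ((606.0573120117188, 57.42560577392578), (177.06996154785156, 215.33921813964844), 0.7620211243629456) [[516.0982 163.9082]
 [518.9621 -51.4119]
 [696.0164 -49.057 ]
 [693.1525 166.2632]]
grip 237.0 191.0 [0.4789 0.0541 0.085 ] 233 241 189 193
yellow 277 309 132 169 264
deck ((620.5647583007812, -117.0659408569336), (106.030517578125, 49.78678512573242), 6.832880973815918) [[ 564.9644  -98.6568]
 [ 570.8877 -148.09  ]
 [ 676.1652 -135.4751]
 [ 670.2418  -86.0419]]
yel all ((621.9620361328125, -139.42727661132812), (123.9494857788086, 102.95845031738281), 7.039942741394043) [[ 554.1451  -95.9319]
 [ 566.7639 -198.1141]
 [ 689.7789 -182.9227]
 [ 677.1602  -80.7404]]
```

View pics/a1.png

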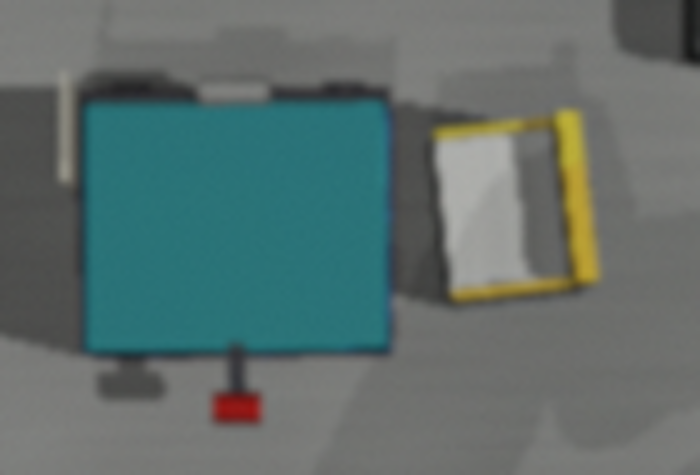

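{"fn": "carry_out", "kwargs": {"plan": [[[0,0,0],0.96],[[0,0,0],0.96],[[0.6,-0.3,0],0],[[0.6,-0.3,0],0],[[0.6,-0.3,0],0],[[0.6,-0.3,0],0],[[0.6,-0.3,0],0],[[0.6,-0.3,0],0],[[0.6,-0.3,0],0],[[0.6,-0.3,0],0],[[0.6,-0.3,0],0],[[0.6,-0.3,0],0]], "gripper": 0}}

```text
t: 1.1
tool_pos: [0.3909, -0.3485, 0.2559]
eef_rot: [[0.993, 0.121, -0.001], [0.121, -0.993, 0.001], [-0.001, -0.001, -1.0]]
wrist_force: [0.8, -0.1, 0.4]
finger_gap: 0.998
```

Run:
```python
from h import *
np.set_printoptions(precision=4,suppress=True)
im=cv2.imread("pics/top0.png"); h=cv2.cvtColor(im,cv2.COLOR_BGR2HSV)
y=mask(h,(22,120,60),(36,255,255),(300,120,320,180))
o=[(u.max()+.5,v) for v in range(136,165) for u in [np.nonzero(y[v])[0]] if len(u)]
P=np.array([cast("top",q,.108)[:2] for q in o]); print("outer ridge edge y=a x+b",k:=np.polyfit(P[:,0],P[:,1],1),"deg",np.degrees(np.arctan(k[0])),P[[0,-1]])
print(manip.state()["tool_pos"],manip.state()["eef_rot"])
```

```text
outer ridge edge y=a x+b [ 0.125  -0.2672] deg 7.127693150318916 [[ 0.6722 -0.1824]
 [ 0.5747 -0.1969]]
[ 0.3909 -0.3485  0.2559] [[ 0.9926  0.1215 -0.0007]
 [ 0.1215 -0.9926  0.0006]
 [-0.0007 -0.0007 -1.    ]]
```

{"fn": "carry_out", "kwargs": {"plan": [[[0.64,-0.34,0],0],[[0.64,-0.34,0],0],[[0.64,-0.34,0],0],[[0.64,-0.34,0],0],[[0.64,-0.34,0],0],[[0.64,-0.34,0],0],[[0.64,-0.34,0],0],[[0.64,-0.34,0],0],[[0.64,-0.34,0],0],[[0.64,-0.34,0],0],[[0,0,0],0],[[0,0,0],0]]}}

```text
t: 2.1
tool_pos: [0.6284, -0.1824, 0.2551]
eef_rot: [[0.992, 0.124, -0.002], [0.124, -0.992, 0.0], [-0.002, -0.0, -1.0]]
wrist_force: [-0.0, -0.3, -0.0]
finger_gap: 1.0
```

{"fn": "carry_out", "kwargs": {"plan": [[[0,0,0.5],0],[[0,0,0.5],0],[[0,0,0.5],0],[[0,0,0.5],0],[[0,0,0.5],0],[[0,0,0.3],0],[[0,0,0.3],0],[[0,0,0.25],0],[[0,0,0.2],0],[[0,0,0],0],[[0,0,0],0]]}}

```text
t: 3.02
tool_pos: [0.6272, -0.1838, 0.1142]
eef_rot: [[0.993, 0.121, -0.001], [0.121, -0.993, 0.0], [-0.001, -0.0, -1.0]]
wrist_force: [0.5, 0.5, 0.6]
finger_gap: 1.004
```

Run:
```python
from h import *
a=eyes.read_camera("top")[90:215,190:350,::-1]; b=eyes.read_camera("side")[120:260,160:320,::-1]
f=lambda i:cv2.resize(i,(400,int(400*i.shape[0]/i.shape[1])),interpolation=cv2.INTER_CUBIC)
a,b=f(a),f(b); H=min(len(a),len(b)); cv2.imwrite("pics/c2.png",np.hstack([a[:H],b[:H]])); print(manip.state()["tool_pos"])
```

```text
[ 0.62819779 -0.18383137  0.11515811]
```

View pics/c2.png

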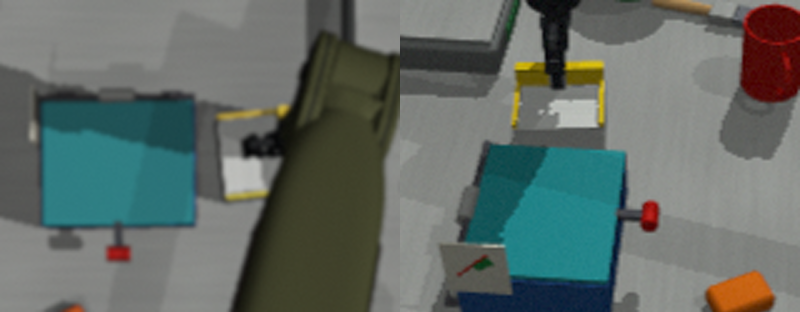

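The view shows the inner finger standing over the deck, with the fingers either side of the ridge. I'll go slightly lower and close.

{"fn": "carry_out", "kwargs": {"plan": [[[0,0,0.1],0],[[0,0,0.03],0],[[0,0,0],0],[[0,0,0],0],[[0,0,0],0],[[0,0,0],0],[[0,0,0],0],[[0,0,0],0],[[0,0,0],0],[[0,0,0],0],[[0,0,0],0],[[0,0,0],0]], "gripper": 1, "squeeze": 40}}

```text
t: 4.12
tool_pos: [0.6279, -0.1831, 0.1095]
eef_rot: [[0.993, 0.122, 0.0], [0.122, -0.993, 0.001], [0.001, -0.001, -1.0]]
wrist_force: [-0.9, 4.0, 6.0]
finger_gap: 0.174
```

{"fn": "carry_out", "kwargs": {"plan": [[[0,0,0],0.35],[[0,0,0],0.35],[[0,0,0],0.35],[[-0.08,-0.1,0],0],[[-0.08,-0.1,0],0],[[-0.08,-0.1,0],0],[[-0.06,-0.1,0],0],[[0,-0.1,0],0],[[0,-0.1,0],0],[[0,-0.1,0],0],[[0,0,0],0],[[0,0,0],0]]}}

```text
t: 5.12
tool_pos: [0.6146, -0.1558, 0.1094]
eef_rot: [[1.0, 0.012, -0.001], [0.012, -1.0, -0.001], [-0.001, 0.001, -1.0]]
wrist_force: [-0.8, -4.1, 5.7]
finger_gap: 0.179
```

{"fn": "carry_out", "kwargs": {"plan": [[[0,-0.05,0],0],[[0,-0.05,0],0],[[0,-0.05,0],0],[[0,0,0],0],[[0,0,0],0]]}}

```text
t: 5.53
tool_pos: [0.615, -0.1506, 0.1094]
eef_rot: [[1.0, 0.011, -0.001], [0.011, -1.0, -0.002], [-0.001, 0.002, -1.0]]
wrist_force: [0.0, -5.5, 4.5]
finger_gap: 0.183
```

{"fn": "carry_out", "kwargs": {"plan": [[[0,-0.05,0],0],[[0,-0.05,0],0],[[0,-0.05,0],0],[[0,0,0],0],[[0,0,0],0]]}}

```text
t: 5.95
tool_pos: [0.615, -0.1446, 0.1094]
eef_rot: [[1.0, 0.011, -0.0], [0.011, -1.0, -0.002], [-0.0, 0.002, -1.0]]
wrist_force: [0.5, -5.1, 4.0]
finger_gap: 0.178
```

{"fn": "carry_out", "kwargs": {"plan": [[[0,-0.05,0],0],[[0,-0.05,0],0],[[0,0,0],0],[[0,0,0],0]]}}

```text
t: 6.28
tool_pos: [0.6159, -0.1434, 0.1096]
eef_rot: [[1.0, 0.011, 0.001], [0.011, -1.0, -0.008], [0.001, 0.008, -1.0]]
wrist_force: [2.7, -13.7, 2.0]
finger_gap: 0.176
```

Contact at about y = -0.144: the force rose and the tool stopped. A bit more to seat it, then look.

{"fn": "carry_out", "kwargs": {"plan": [[[0,-0.05,0],0],[[0,-0.05,0],0],[[0,0,0],0],[[0,0,0],0],[[0,0,0],0]]}}

```text
t: 6.7
tool_pos: [0.6161, -0.143, 0.1102]
eef_rot: [[1.0, 0.009, 0.002], [0.009, -1.0, -0.015], [0.002, 0.015, -1.0]]
wrist_force: [1.3, -21.8, 3.3]
finger_gap: 0.176
```

Run:
```python
from h import *
a=eyes.read_camera("top")[100:200,195:325,::-1]; b=eyes.read_camera("side")[130:260,160:290,::-1]
f=lambda i:cv2.resize(i,(400,int(400*i.shape[0]/i.shape[1])),interpolation=cv2.INTER_CUBIC)
a,b=f(a),f(b); H=min(len(a),len(b)); cv2.imwrite("pics/c3.png",np.hstack([a[:H],b[:H]])); print(manip.state()["tool_pos"],manip.state()["wrist_force"])
```

```text
[ 0.61603182 -0.14296001  0.11012687] [  1.2719269  -21.54547677   3.70270798]
```

View pics/c3.png

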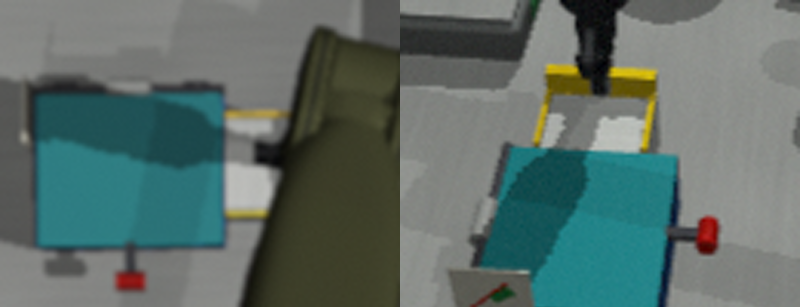

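The ledge's rims meet the lid edge (crop col ~225), and they run from row 113 to 214 against the lid's 92 to 246. So it is flush and within the length. Releasing and rising.

{"fn": "carry_out", "kwargs": {"plan": [[[0,0,0],0],[[0,0,0],0],[[0,0,0],0],[[0,0,0],0],[[0,0,-0.2],0],[[0,0,-0.3],0],[[0,0,-0.5],0],[[0,0,-0.6],0],[[0,0,-0.6],0],[[0,0,-0.6],0],[[0,0,0],0],[[0,0,0],0]], "gripper": 0}}

```text
t: 7.8
tool_pos: [0.6162, -0.1352, 0.2233]
eef_rot: [[1.0, 0.013, 0.004], [0.013, -1.0, -0.0], [0.004, 0.0, -1.0]]
wrist_force: [-0.2, -0.0, -0.3]
finger_gap: 1.003
```

{"fn": "carry_out", "kwargs": {"plan": [[[-0.43,-0.6,0],0],[[-0.43,-0.6,0],0],[[-0.43,-0.6,0],0],[[-0.43,-0.6,0],0],[[-0.43,-0.6,0],0],[[-0.43,-0.6,0],0],[[-0.43,-0.6,0],0],[[-0.42,-0.6,0],0],[[0,0,0],0],[[0,0,0],0]]}}

```text
t: 8.63
tool_pos: [0.4749, 0.0287, 0.2206]
eef_rot: [[0.999, 0.048, -0.003], [0.048, -0.999, 0.022], [-0.002, -0.022, -1.0]]
wrist_force: [1.1, -0.2, 0.2]
finger_gap: 1.0
```

Run:
```python
from h import *
a=eyes.read_camera("top")[100:220,185:325,::-1]; B=eyes.read_camera("side")[:,:,::-1]; b=B[130:260,160:300]
h=cv2.cvtColor(np.ascontiguousarray(B),cv2.COLOR_BGR2HSV); bx=(250,195,275,220)
m=mask(h,(0,120,50),(8,255,255),bx)|mask(h,(172,120,50),(180,255,255),bx); v,u=np.nonzero(m); print("grip side",u.mean(),v.mean(),cast("side",(u.mean(),v.mean()),.081))
f=lambda i:cv2.resize(i,(400,int(400*i.shape[0]/i.shape[1])),interpolation=cv2.INTER_CUBIC)
a,b=f(a),f(b); H=min(len(a),len(b)); cv2.imwrite("pics/c4.png",np.hstack([a[:H],b[:H]])); print(manip.state()["tool_pos"])
```

```text
grip side 259.3970588235294 205.86764705882354 [0.47886407 0.05552187 0.081     ]
[0.47669809 0.02812496 0.22098691]
```

View pics/c4.png

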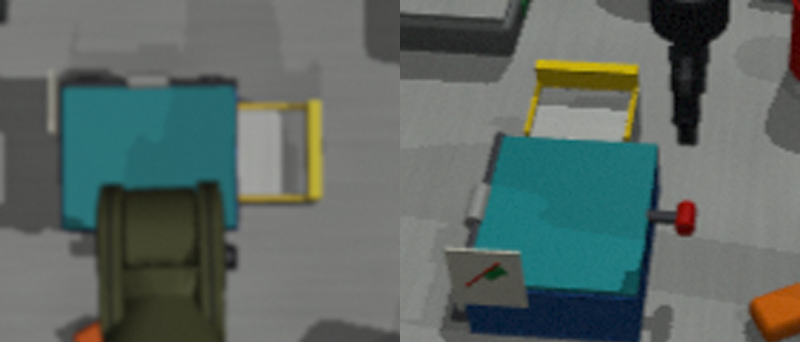

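Ledge flush in both views. The tool is short of target (y .028), with some yaw left; checking the joints.

{"fn": "carry_out", "kwargs": {"plan": [[[0,0,0],0],[[0,0,0],0],[[0,0,0],0]]}}

```text
t: 8.98
tool_pos: [0.4768, 0.0279, 0.2212]
eef_rot: [[0.999, 0.046, -0.001], [0.046, -0.999, 0.022], [-0.0, -0.022, -1.0]]
wrist_force: [1.0, -0.7, -0.8]
finger_gap: 0.999
```

```bash
python3 -c "
from h import *
s=manip.state();print(s['joints'],s['tool_pos'],s['eef_rot'])"
```

```text
[ 0.04497486  0.19859382 -0.31508462  1.05739805  0.02173518  3.14060362] [0.47684083 0.02788689 0.22118831] [[ 9.98943823e-01  4.59310105e-02 -1.25695252e-03]
 [ 4.59474781e-02 -9.98708159e-01  2.16989014e-02]
 [-2.58676272e-04 -2.17337373e-02 -9.99763761e-01]]
```

Joint 6 is at its limit, so I'll use the half-turn equivalent.

{"fn": "carry_out", "kwargs": {"plan": [[[0,0,0],-1],[[0,0,0],-1],[[0,0,0],-1],[[0,0,0],-1],[[0,0,0],-1],[[0,0,0],-1],[[0,0,0],-1],[[0,0,0],-1],[[0,0,0],-1],[[0,0,0],-1]]}}

```text
t: 9.82
tool_pos: [0.4766, 0.028, 0.2213]
eef_rot: [[0.455, 0.891, -0.001], [0.89, -0.455, 0.022], [0.019, -0.011, -1.0]]
wrist_force: [-0.7, -0.5, -0.3]
finger_gap: 1.004
```

{"fn": "carry_out", "kwargs": {"plan": [[[0,0,0],-1],[[0,0,0],-1],[[0,0,0],-1],[[0,0,0],-1],[[0,0,0],-1],[[0,0,0],-1],[[0,0,0],-1],[[0,0,0],-1],[[0,0,0],-1],[[0,0,0],-1]]}}

```text
t: 10.65
tool_pos: [0.4766, 0.028, 0.2213]
eef_rot: [[-0.544, 0.839, -0.001], [0.839, 0.544, 0.022], [0.019, 0.011, -1.0]]
wrist_force: [0.0, -1.6, 0.2]
finger_gap: 0.999
```

{"fn": "carry_out", "kwargs": {"plan": [[[0,0,0],-1],[[0,0,0],-1],[[0,0,0],-1],[[0,0,0],-1],[[0,0,0],-1],[[0,0,0],-1],[[0,0,0],-1],[[0,0,0],-1],[[0,0,0],-1],[[0,0,0],-0.7],[[0,0,0],0],[[0,0,0],0]]}}

```text
t: 11.65
tool_pos: [0.4765, 0.0281, 0.2213]
eef_rot: [[-1.0, -0.013, -0.001], [-0.013, 1.0, 0.022], [0.001, 0.022, -1.0]]
wrist_force: [0.5, -0.3, -0.1]
finger_gap: 1.001
```

{"fn": "carry_out", "kwargs": {"plan": [[[-0.03,0.31,0],0],[[0,0.3,0],0],[[0,0,0.5],0],[[0,0,0.5],0],[[0,0,0.5],0],[[0,0,0.5],0],[[0,0,0.4],0],[[0,0,0.4],0],[[0,0,0.3],0],[[0,0,0.3],0],[[0,0,0],0],[[0,0,0],0]]}}

```text
t: 12.65
tool_pos: [0.4764, 0.056, 0.0856]
eef_rot: [[-1.0, -0.015, -0.003], [-0.015, 1.0, 0.022], [0.002, 0.022, -1.0]]
wrist_force: [-0.2, -0.3, 0.0]
finger_gap: 0.998
```

Run:
```python
from h import *
b=eyes.read_camera("side")[130:260,170:340,::-1]
cv2.imwrite("pics/c5.png",cv2.resize(b,None,fx=4,fy=4,interpolation=cv2.INTER_CUBIC)); print(manip.state()["tool_pos"])
```

```text
[0.47706246 0.05595086 0.08619166]
```

View pics/c5.png

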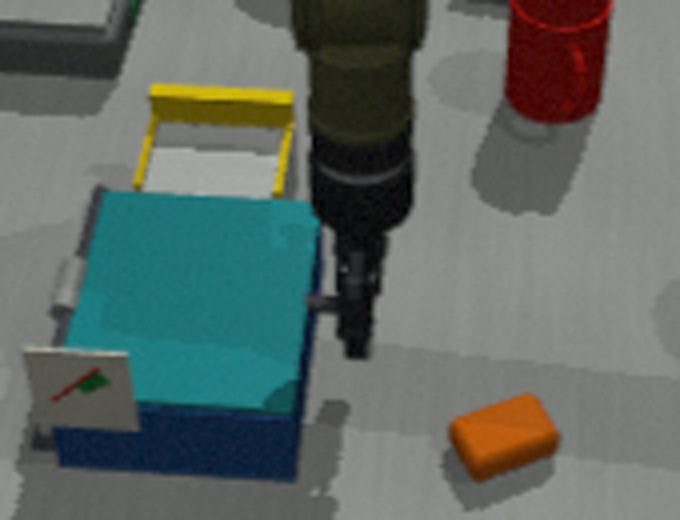

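The finger hides the grip and the stem runs straight in behind it, so the jaws are placed well. Closing.

{"fn": "carry_out", "kwargs": {"plan": [[[0,0,0],0],[[0,0,0],0],[[0,0,0],0],[[0,0,0],0],[[0,0,0],0],[[0,0,0],0],[[0,0,0],0],[[0,0,0],0]], "gripper": 1, "squeeze": 25}}

```text
t: 13.37
tool_pos: [0.4773, 0.0552, 0.0863]
eef_rot: [[-1.0, -0.015, -0.0], [-0.015, 1.0, 0.021], [-0.0, 0.021, -1.0]]
wrist_force: [-0.8, -3.8, 3.8]
finger_gap: 0.394
```

{"fn": "carry_out", "kwargs": {"plan": [[[-0.02,0.006,-0.27],0],[[-0.02,0.006,-0.28],0],[[-0.04,0.006,-0.27],0],[[-0.05,0.006,-0.27],0],[[-0.07,0.006,-0.27],0],[[-0.08,0.006,-0.26],0],[[-0.09,0.006,-0.26],0],[[-0.11,0.006,-0.26],0],[[-0.12,0.006,-0.25],0],[[-0.13,0.006,-0.24],0],[[0,0,0],0],[[0,0,0],0]]}}

```text
t: 14.37
tool_pos: [0.5059, 0.0558, 0.1906]
eef_rot: [[-1.0, -0.015, -0.002], [-0.015, 1.0, 0.021], [0.002, 0.021, -1.0]]
wrist_force: [-0.0, -3.8, -2.5]
finger_gap: 0.396
```

{"fn": "carry_out", "kwargs": {"plan": [[[-0.14,0.005,-0.23],0],[[-0.15,0.005,-0.23],0],[[-0.17,0.005,-0.22],0],[[-0.17,0.005,-0.21],0],[[-0.19,0.005,-0.2],0],[[-0.19,0.005,-0.2],0],[[-0.16,0.003,-0.15],0],[[-0.17,0.003,-0.14],0],[[0,0,0],0],[[0,0,0],0],[[0,0,0],0],[[0,0,0],0]]}}

```text
t: 15.37
tool_pos: [0.5594, 0.0571, 0.2535]
eef_rot: [[-1.0, -0.015, -0.002], [-0.016, 1.0, 0.022], [0.002, 0.022, -1.0]]
wrist_force: [0.8, -3.0, -1.6]
finger_gap: 0.395
```

Run:
```python
from h import *
b=eyes.read_camera("side")[90:250,160:330,::-1]
cv2.imwrite("pics/c6.png",cv2.resize(b,None,fx=3.5,fy=3.5,interpolation=cv2.INTER_CUBIC)); s=manip.state(); print(s["tool_pos"],s["wrist_force"])
```

```text
[0.55954196 0.05706341 0.25364279] [ 1.26877599 -2.30031274 -2.57979401]
```

View pics/c6.png

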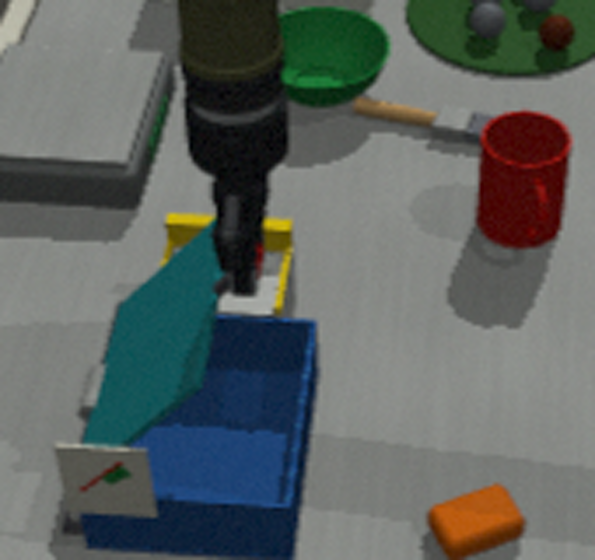

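The lid stands steeply open and the red grip is still between the fingers. TCP travel of (82, 167) mm gives about 0.875 rad, past balance. Bringing it back to about 0.68 rad along the arc.

{"fn": "carry_out", "kwargs": {"plan": [[[0.13,-0.003,0.11],0],[[0.13,-0.003,0.115],0],[[0.13,-0.003,0.12],0],[[0.13,-0.003,0.13],0],[[0.12,-0.003,0.135],0],[[0.12,-0.003,0.14],0],[[0,0,0],0],[[0,0,0],0],[[0,0,0],0],[[0,0,0],0],[[0,0,0],0],[[0,0,0],0]]}}

```text
t: 16.42
tool_pos: [0.5292, 0.0563, 0.2244]
eef_rot: [[-1.0, -0.015, -0.002], [-0.015, 1.0, 0.021], [0.002, 0.021, -1.0]]
wrist_force: [-0.5, -3.9, 0.8]
finger_gap: 0.393
```

Run:
```python
from h import *
np.set_printoptions(precision=3,suppress=True)
s=manip.state(); print(s["tool_pos"],s["wrist_force"],s["finger_gap"],abs(s["joint_vel"]).max())
# predicted lid outline (left/right edge, plate underside hinge line) for a few angles, to compare with the picture
c=np.array([.606,.0570,0]); a=np.radians(.8); ex=np.array([np.cos(a),np.sin(a),0]); ey=np.array([-np.sin(a),np.cos(a),0]); ez=np.array([0,0,1])
def P(th,r,y,n): return c+ex*(.09-r*np.cos(th)+n*np.sin(th))+ey*y+ez*(.075+r*np.sin(th)+n*np.cos(th))
for th in(.56,.68,.78,.88): print(th,[((proj("side",P(th,.18,y,.008))-[160,90])*3.5).round() for y in(.107,-.107)])
b=eyes.read_camera("side")[90:250,160:330,::-1]
cv2.imwrite("pics/c7.png",cv2.resize(b,None,fx=3.5,fy=3.5,interpolation=cv2.INTER_CUBIC))
A=eyes.read_camera("top")[:,:,::-1]; h=cv2.cvtColor(np.ascontiguousarray(A),cv2.COLOR_BGR2HSV)
y=mask(h,(22,120,60),(36,255,255),(262,120,312,180)); v,u=np.nonzero(y); print("ledge yellow",u.min(),u.max(),v.min(),v.max(),cast("top",(u.min()-.5,v.mean()),.086))
```

```text
[0.529 0.056 0.224] [-0.547 -3.875  0.808] 0.3931134652440699 0.00158013782175365
0.56 [array([246., 419.]), array([280., 235.])]
0.68 [array([227., 403.]), array([264., 220.])]
0.78 [array([210., 391.]), array([249., 208.])]
0.88 [array([191., 379.]), array([232., 197.])]
ledge yellow 268 296 135 170 [ 0.612 -0.052  0.086]
```

View pics/c7.png

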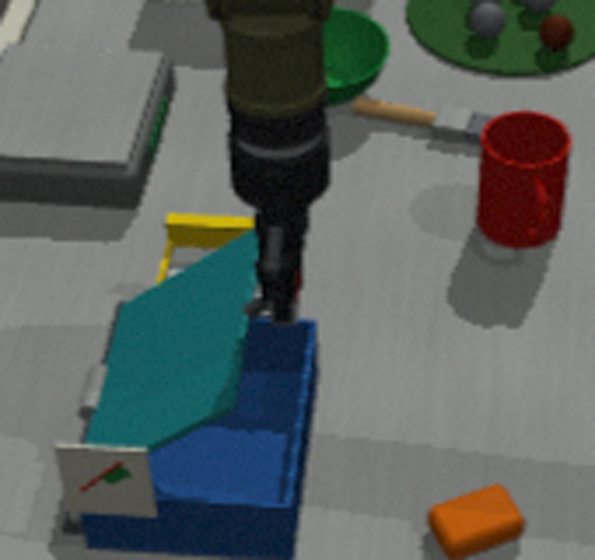

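The ledge stays flush: its face casts to y ≈ -0.052, against the side at -0.053. The bystanders in this view have not moved. The lid corner near (233,408) suggests about 0.65 rad, slightly under the TCP estimate of 0.68. At the peak that would be only about 0.84, so I'll pass balance again with more margin and come back to about 0.70.

{"fn": "carry_out", "kwargs": {"plan": [[[-0.13,0.003,-0.14],0],[[-0.13,0.003,-0.14],0],[[-0.13,0.003,-0.13],0],[[-0.135,0.003,-0.13],0],[[-0.14,0.003,-0.12],0],[[-0.14,0.003,-0.11],0],[[-0.14,0.003,-0.11],0],[[-0.14,0.003,-0.1],0],[[0,0,0],0],[[0,0,0],0],[[0,0,0],0],[[0,0,0],0]]}}

```text
t: 17.52
tool_pos: [0.573, 0.0574, 0.2636]
eef_rot: [[-1.0, -0.016, -0.001], [-0.016, 1.0, 0.022], [0.0, 0.022, -1.0]]
wrist_force: [-1.0, -4.2, 1.9]
finger_gap: 0.393
```

{"fn": "carry_out", "kwargs": {"plan": [[[0.13,-0.003,0.1],0],[[0.13,-0.003,0.1],0],[[0.13,-0.003,0.11],0],[[0.13,-0.003,0.11],0],[[0.13,-0.003,0.12],0],[[0.125,-0.003,0.12],0],[[0.125,-0.003,0.13],0],[[0.125,-0.003,0.13],0],[[0,0,0],0],[[0,0,0],0],[[0,0,0],0],[[0,0,0],0]]}}

```text
t: 18.52
tool_pos: [0.5319, 0.0564, 0.2266]
eef_rot: [[-1.0, -0.015, -0.002], [-0.015, 1.0, 0.021], [0.001, 0.021, -1.0]]
wrist_force: [0.2, -4.7, 0.7]
finger_gap: 0.392
```

Run:
```python
from h import *
np.set_printoptions(precision=3,suppress=True)
s=manip.state(); print(s["t"],s["tool_pos"],s["wrist_force"],s["finger_gap"],abs(s["joint_vel"]).max())
c=np.array([.606,.0570,0]); a=np.radians(.8); ex=np.array([np.cos(a),np.sin(a),0]); ey=np.array([-np.sin(a),np.cos(a),0]); ez=np.array([0,0,1])
def P(th,r,y,n): return c+ex*(.09-r*np.cos(th)+n*np.sin(th))+ey*y+ez*(.075+r*np.sin(th)+n*np.cos(th))
for th in(.6,.65,.7,.75): print(th,[((proj("side",P(th,.18,.107,n))-[160,90])*3.5).round() for n in(0,.008)])
b=eyes.read_camera("side")[90:250,160:330,::-1]
cv2.imwrite("pics/c8.png",cv2.resize(b,None,fx=3.5,fy=3.5,interpolation=cv2.INTER_CUBIC))
```

```text
18.5167 [0.532 0.056 0.227] [ 0.164 -4.718  0.685] 0.39200520678860046 0.0027320232720763294
0.6 [array([246., 419.]), array([240., 413.])]
0.65 [array([239., 413.]), array([232., 407.])]
0.7 [array([231., 406.]), array([224., 400.])]
0.75 [array([223., 400.]), array([215., 394.])]
```

View pics/c8.png

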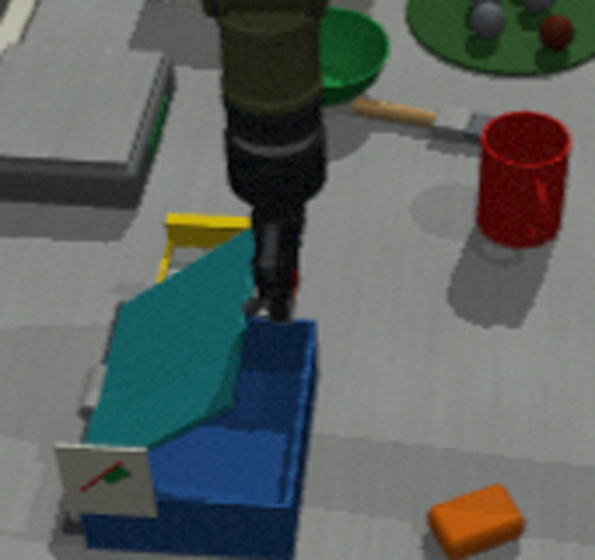

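The lid's lower corner, near (231,407), matches 0.70 rad. The lid is still and held. Handing in.

```bash
python3 -c "
from plant import manip
print(manip.hand_in())"
```

```text
the job is handed in; nothing more can be done
None
```

I handed the job in at about 18.5 s of the 58 s, with the gripper still holding the lid just below its balance point. The hand-in gives no verdict, so the results below are my own checks.

- **Ledge:** I gripped it by its ridge, squared it to the box and pressed it on with about 22 N. Its face measures y ≈ -0.052 m against the box side at about -0.053 m, which agree to within the camera error. It lies within the length of that side.
- **Lid:** I pinched the red grip on its flat ends and raised the lid past balance twice. On the first pass the arm position gave 0.875 rad but the picture only about 0.84. I repeated it to about 0.95 rad (by arm position only) to be safe.
- **Final hold:** The lid is at about 0.70 rad by both arm position and picture, about 6 degrees short of balance. The joints were still, and the gripper opening of 0.39 matches the grip's 34 mm width.
- **Wrist limit:** Joint 6 reached the end of its range on the way to the lid, so I turned the tool half round. That left a tilt of 0.02 rad, which did no harm.
- **Bystanders:** None looked moved in the last side view I checked. That view did not show the basin, bottle, roller or the whole table, and I did not measure any of them.

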